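# Draw out the press tray with the drag hook and lock it with its stay

### The arm

A 6-joint arm with a two-finger parallel gripper is mounted at the origin on the work surface. World frame = base frame: x ahead of the robot, y to its left, z up, the work surface at z = 0. Lengths are in m, angles in rad, forces in N, time in s.
With the tool pointing down it reaches from about 0.25 to 0.8 m from the base axis. Payload 3.9 kg.
Tool frame: the origin (TCP) lies at the very end of the fingers, on their centre line; the grasp point (between the pads) lies 19 mm behind it (arm.grip_depth is the distance from the TCP to the grasp point, in m); z points along the fingers, y is the direction in which the jaws open and shut (so a half turn about z gives the same grasp; the last joint's range is limited). The gripper opens to 85 mm and grips with 20 to 120 N. Pads are 22 mm wide; open, the fingers measure 114 mm over their backs; the gripper's body (76 mm by 85 mm) begins 54 mm behind the grasp point. The pads swing forward as they close: fully open they stand 13 mm farther back than shut.
Start: joints at [0, 0.26, -0.138, 1.173, 0, 1.571], TCP at [0.525, -0, 0.231] pointing down, gripper open.
Joint ranges: [-2.78, 2.78], [-0.83, 1.72], [-1.28, 1.37], [-1.9, 2.12], [-1.57, 1.48], [-3.14, 3.14]. Speed limits (rad/s): [2.57, 2.57, 3.14, 3.14, 3.14, 3.14].

### API

Orientations are given as a rotation vector (axis times angle).
In Python, from bench import arm, cams gives the robot as it stands.
- The arm moves only by the shell command python3 -m pendant 'ROWS' [FORCE]. ROWS is JSON, one flat list of numbers, 5 for each row, row after row: the closure, from -1 (fully open) to 1 (shut), then the shift along the tool's x, y, z in m, then the turn about the tool's z in rad. A call has 1 to 12 rows; each row shifts and turns the commanded pose from where the row before left it, along the tool's axes as they then stand; what a row does not reach is not made up. A row lasts 1/12 s, in which the tool goes at most 41.7 mm and 7.16 degrees, less where a joint would pass 70% of its speed; a pose out of reach is approached as far as the arm can. A call is refused whole if a number of a shift passes 0.0417 or a number of a turn 0.125, either way. A call with a gripper value outside its range is refused whole. The fingers move at their own pace and stop on an object; FORCE is the grip in N (left out, the last holds). Time passes only in rows, so rows that do not move let the fingers close. It gives the time, the measured TCP pose, the force and the opening at its end, in the units of the state.
- arm.get_obs(): the state, without advancing time (a new reading comes with each control period).
- cams.capture(name): name is "scene" or "side" or "wrist"; returns (picture, depth): 400x640x3 uint8, blue, green, red; 400x640 float32, m along the optical axis (not along the pixel's ray), 0 where there is no reading.
- cams.camera_model(name): a dict with "intrinsics" (3x3 intrinsics, pixels), "R" (3x3) and "t" (3): a world point X has camera coordinates R X + t. Camera axes: x right, y down, z forward; pixel columns grow to the right and rows downward; lengths in m; the calibration is good to about 2 mm. A picture is of the moment at which its call begins: read the wrist's pose just before it. camera_model takes no time and is no camera call; for the wrist camera it gives the pose at the moment of the call.
- arm.finish_job(): hands the job in, once; it reports no verdict.
The state is a dict: "time": time; "qpos": joint angles; "joint_velocities": joint speeds; "tau": joint torques, N m; "tool_pos": TCP position; "ee_rot": TCP orientation; "ft_force": force on the tool from outside, world axes, zero at the start; "ft_torque": the same for the moment, N m; "finger_gap": opening from 0.0 (shut) to 1.0 (fully open).
Only numpy, scipy, OpenCV 4.12 (cv2) and the standard library are available. Lean on these libraries where they do the work, as an engineer would, in place of code of your own. Each camera call takes 0.05 s, during which the arm holds its last target. There are 200 camera calls.

### The job

Draw the small arbor press's loading tray fully out to its stop with the drag hook, hooked into the finger hole of the tray's tongue, and swing the slotted stay down until its slot sits fully over the tray's bolt, so that it is locked out for loading. First move whatever stands in the tray's way aside and leave it standing upright on the ledge: the tray must not run into anything, nothing may be knocked over, and the other things are to be left where they are. Keep the gripper off the tray, and finish with the hook lying back in its rest.

Things in the scene. Friction and masses are not known exactly. Their poses are not given: they have to be found in the camera images.
- press: Cast iron bench arbor press, bolted down. Origin on the ledge, on the slide's centre line; the tray comes out along its -x; z up. In mm: foot x -70..130, y +-65, 22 high; column x 70..130; head x -25..130, y +-31, z 195..295, ram up to z 355 at x 12; lever on the -y side from (30,-55,235) to (153,-55,379); guide cheeks x -118..50, y +-(38..46), up to z 56.
- tray: Flat steel tray sliding between the cheeks; frame = the press's when shut, moves with the tray. In mm: 70 wide (y +-35), underside z 20, walls to z 46, thicker front bar x -138..-128, y +-38, z 24..54. From the bar a level tongue sticks out, x -184..-138, y +-22, z 30..34, with the finger hole. A brake block lies in the tray.
- tray_slide (a joint): How far the tray is out, m: 0 shut, 0.112 at its stop (fully out). It stands 0 to 0.02 at the start. Sliding friction about 2 N; it stays where it is left.
- tray_hole (a point): Centre of the round finger hole (25 mm diameter, through, vertical) at the upper face of the tongue, 34 mm above the ledge; at (-161,0,34) mm in the tray's frame. Its axes are the tray's.
- tray_bolt (a point): Locking bolt on the -y end of the tray's front bar: 8 mm shank along y, 46 mm above the ledge, at (-133,-55.5,46) mm in the tray's frame; its 15 mm head lies outside the stay.
- stay (a joint): Angle of the slotted stay, rad: 1.2 = level, slot fully over the bolt of the fully drawn tray; 1.24 at most. Its angle above level is 1.2 minus this value; starts at -0.2 to 0.1 (raised 1.1 to 1.4). Turned by 1 to 2 N at its outer half; stays where it is left. Seats if the tray is within 4 mm of its stop; with the tray much shorter it lands on the bolt and stops.
- stay_pivot (a point): The stay's pivot bolt on the -y cheek, a level axis along the press's y, at (-112,-55.5,46) mm in the press's frame; its 16 mm head lies outside the stay. Fixed to the press; its axes are the press's.
- stay_slot (a point): Where the bolt's axis lies in the slot when seated, 131 mm from the stay's pivot. The stay is a flat aluminium strap 5 mm thick (press y -58..-53), 24 wide (12 either side of the line pivot to slot), its end 150 mm from the pivot; the 13 mm slot opens at its lower edge, lips rounded. Frame: -x out along the strap, z square to it, towards its upper edge.
- hook: Steel drag hook. Origin: centre of its handle, a bar 100 mm long (x +-50), 14 wide (y), 18 high (z). An 8 mm rod runs on along +x and turns down at x 101 mm to a blunt 8 mm tip pointing along -z (slanting back 3 mm). 0.16 kg, centre of mass about 14 mm ahead of the origin. Starts in its rest, tip down, origin 67 mm above the ledge.
- hook_tip (a point): Lower end of the hook's tip, at (98,0,-46) mm in the hook's frame.
- rest: Fixed steel rest of the hook. Origin on the ledge under the middle of its 116 x 50 x 8 mm base; its x axis is the way the hook points in it. Two uprights at x +-39 mm (6 mm thick, 72 free between), each with a seat 58 mm above the ledge between two prongs, 20 mm apart at the seat, flaring out to 76 mm height. The handle lies in both seats, its origin at 67 mm.
- bush: White nylon flanged bush standing on its flange: 36 mm diameter, 42 mm high, flange 44 mm diameter and 6 high. Origin: centre of its underside. It, the union or the plug stands in the tray's way.
- union: Brass pipe union standing on end: 34 mm round ends, hexagon 45 mm over corners (39 over flats) from 14 to 36 mm height, 50 mm high. Origin: centre of its underside.
- plug: Copper test plug shaped like a small oilcan: 42 mm diameter up to 32 mm height, then a cone to a 9 mm spout, 70 mm high. Origin: centre of its underside.
- block: Dark brake block with a steel back plate, 110 x 44 x 27 mm, lying loose in the tray; it rides out with the tray. Origin: centre of its underside.
- cotter: Galvanized split cotter lying flat, 100 mm long (x), 25 wide, 7 high. Bystander. Origin at ledge level near its middle.
- spare_a: Spare brake block 110 x 44 x 27 mm lying flat. Bystander. Origin: centre of its underside.
- spare_b: Another spare brake block of the same size lying flat. Bystander. Origin: centre of its underside.
- wrench: Spanner about 180 mm long lying flat along its x. Bystander. Origin near its middle.
Things that resemble listed ones, but are neither listed nor needed, are in the scene too. Leave any green or white look-alike of the hook alone.

How it is judged:
By the outcome, as a careful person would: the job done as asked, in the order asked, and still so for the second after the job is handed in, with the robot touching nothing.
It also fails if it takes over 69 s, if anything falls off the work surface, if the arm or the gripper's body presses on something with over 40 N, if the wrist force passes 120 N, or if a joint passes its speed limit or range.

## Working session

There is one attempt and no reset: what is moved stays moved. The work goes in short steps, Python scripts to look and compute and a shell command to move; the robot and the scene stay as the last step left them, time stands still between calls to the robot, and variables do not carry over. Pictures are saved under pics/ and viewed, about 8 in all and at most 12, crops included, and the job is handed in when it is done.

```bash
ls; mkdir -p pics
python3 - <<'E'
from bench import arm,cams
import cv2,numpy as np
o=arm.get_obs();print(o['time'],o['tool_pos'],o['ee_rot'],o['finger_gap'],arm.grip_depth)
for n in('scene','side'):
    p,d=cams.capture(n);cv2.imwrite(f'pics/{n}0.png',p);np.save(f'pics/{n}0.npy',d)
    m=cams.camera_model(n);print(n,np.round(m['intrinsics'],1).tolist(),'C',np.round(-m['R'].T@m['t'],3),'fwd',np.round(m['R'][2],2))
E
```

```text
pics
0.0 [ 5.24306250e-01 -6.71491320e-06  2.30439985e-01] [-2.22045651 -2.22044951  0.00225763] 1.0009964800182474 0.0187
scene [[390.7, 0.0, 314.1], [0.0, 390.7, 200.2], [0.0, 0.0, 1.0]] C [1.31  0.261 0.797] fwd [-0.73 -0.29 -0.62]
side [[487.8, 0.0, 320.4], [0.0, 487.8, 193.5], [0.0, 0.0, 1.0]] C [ 0.033 -0.816  1.239] fwd [ 0.36  0.55 -0.76]
```

View pics/scene0.png

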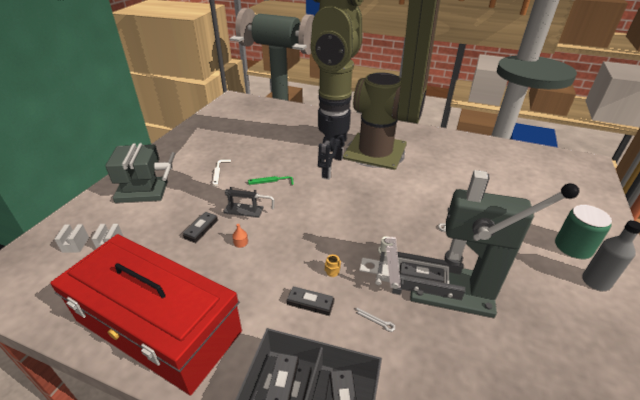

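View pics/side0.png

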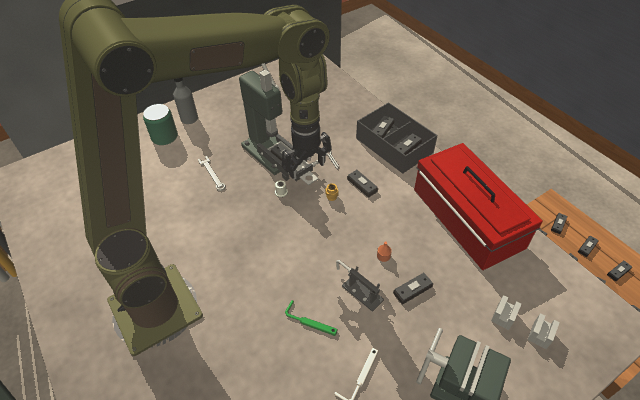

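The scene view shows the press at (470,250), tray tongue at (372,268), raised stay at (390,262), union at (333,265), plug at (240,236) and the hook in its rest at (243,203). The side view adds the bush at (280,188), wrench at (212,173) and cotter at (333,158). Next I'll merge the two depth maps into a top view.

```bash
cat > h.py <<'E'
import numpy as np,cv2
from bench import arm,cams
def cloud(n,p,d,m=None,up=1):
    m=m or cams.camera_model(n);K=m['intrinsics']
    v,u=np.nonzero(d>0);z=d[v,u]
    c=np.stack([(u-K[0,2])/K[0,0]*z,(v-K[1,2])/K[1,1]*z,z],1)
    return (c-m['t'])@m['R'], p[v,u]
def ortho(P,C,x0,x1,y0,y1,mm=1.,k=3,zmax=.2):
    "row 0 = x1 (far), col 0 = y1 (left); returns colour,height"
    s=1000/mm;H=int((x1-x0)*s);W=int((y1-y0)*s)
    r=((x1-P[:,0])*s).astype(int);c=((y1-P[:,1])*s).astype(int)
    ok=(r>=0)&(r<H)&(c>=0)&(c<W)&(P[:,2]<zmax)&(P[:,2]>-.02)
    r,c,z,C=r[ok],c[ok],P[ok,2],C[ok];o=np.argsort(z)
    im=np.zeros((H,W,3),np.uint8);h=np.full((H,W),-.02)
    for dr in range(-(k//2),k//2+1):
        for dc in range(-(k//2),k//2+1):
            rr=np.clip(r[o]+dr,0,H-1);cc=np.clip(c[o]+dc,0,W-1)
            b=z[o]>=h[rr,cc]; 
            np.maximum.at(h,(rr,cc),z[o])
    for dr in range(-(k//2),k//2+1):
        for dc in range(-(k//2),k//2+1):
            rr=np.clip(r[o]+dr,0,H-1);cc=np.clip(c[o]+dc,0,W-1)
            b=z[o]>=h[rr,cc]-.002; im[rr[b],cc[b]]=C[o][b]
    return im,h
def grid(im,x0,x1,y0,y1,mm=1.,st=.05):
    s=1000/mm
    for x in np.arange(np.ceil(x0/st)*st,x1,st):
        r=int((x1-x)*s);cv2.line(im,(0,r),(im.shape[1],r),(255,160,0),1);cv2.putText(im,f'{x:.2f}',(0,r-2),0,.4,(0,255,255),1)
    for y in np.arange(np.ceil(y0/st)*st,y1,st):
        c=int((y1-y)*s);cv2.line(im,(c,0),(c,im.shape[0]),(255,160,0),1);cv2.putText(im,f'{y:.2f}',(c+1,im.shape[0]-4),0,.4,(0,255,255),1)
    return im
E
python3 - <<'E'
from h import *
Ps,Cs=[],[]
for n in('scene','side'):
    P,C=cloud(n,cv2.imread(f'pics/{n}0.png'),np.load(f'pics/{n}0.npy'));Ps.append(P);Cs.append(C)
P=np.vstack(Ps);C=np.vstack(Cs);np.savez('pics/c0.npz',P=P,C=C)
b=(.28,.85,-.35,.42)
im,h=ortho(P,C,*b,k=3);cv2.imwrite('pics/o0.png',grid(im,*b))
E
```

```text
(no output)
```

View pics/o0.png

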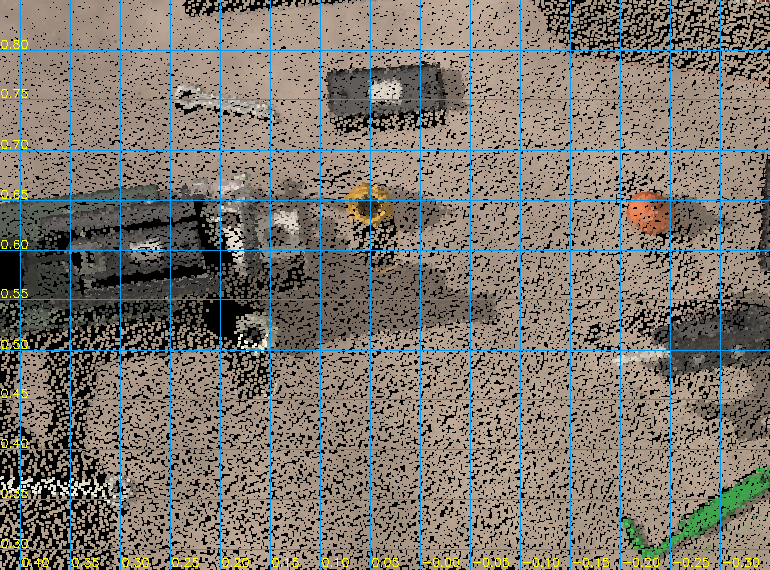

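The top view puts the union at about (0.646, 0.07), right in front of the tongue at (0.63, 0.15). The tray comes out along −y world. The bush at (0.515, 0.175) and the plug are clear of its way. The rest is at about (0.51, −0.26), with the hook pointing +y. I'll move in for a close wrist look.

```bash
python3 -m pendant '[-1,0.02,0.02,-0.03,0, -1,0.02,0.02,-0.03,0, -1,0.02,0.02,-0.01,0, -1,0,0,0,0,-1,0,0,0,0]'
python3 - <<'E'
from h import *
m=cams.camera_model('wrist');p,d=cams.capture('wrist');cv2.imwrite('pics/w1.png',p)
print('C',-m['R'].T@m['t'],m['R'].round(2).tolist(),m['intrinsics'][0,0],arm.get_obs()['tool_pos'])
P,C=cloud('wrist',p,d,m);np.savez('pics/cw1.npz',P=P,C=C,d=d)
b=(.42,.80,-.02,.36);im,h=ortho(P,C,*b,mm=.75,k=3,zmax=.25);cv2.imwrite('pics/ow1.png',grid(im,*b,mm=.75))
E
```

```text
time: 0.52
tool_pos: [0.5859, 0.0609, 0.3011]
ee_rot: [2.219, 2.223, 0.0]
ft_force: [-0.8, -0.5, -0.4]
finger_gap: 1.004
C [0.58637979 0.13106041 0.44327219] [[1.0, 0.0, 0.0], [0.0, -0.96, 0.27], [0.0, -0.27, -0.96]] 294.40939392819996 [0.58470632 0.06016239 0.30048611]
```

View pics/ow1.png

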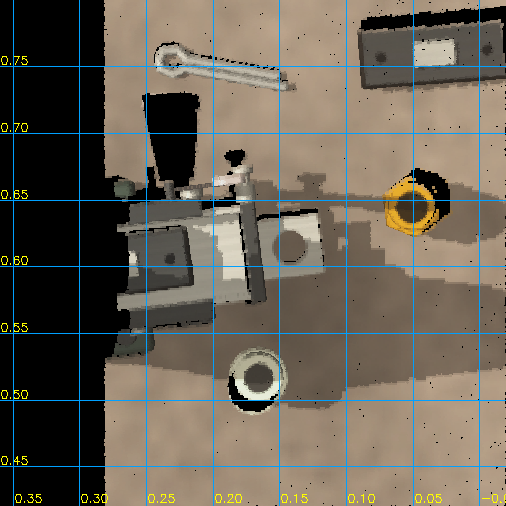

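The close top view shows the union at pixel (413,205), i.e. (0.646, 0.05), and the tongue's hole at pixel (290,247), i.e. (0.615, 0.1425). The tray axis is tilted about 8° from −y. Next I'll fit these numerically, along with the stay and the hook.

```bash
cat > fit.py <<'E'
from h import *
def rect(P,c,r,z0,z1):
    q=P[(np.hypot(P[:,0]-c[0],P[:,1]-c[1])<r)&(P[:,2]>z0)&(P[:,2]<z1)]
    R=cv2.minAreaRect((q[:,:2]*1000).astype(np.float32));return q,R
def tray(P,hole0):
    q,R=rect(P,hole0,.033,.027,.038)
    s=2000;r=((q[:,:2]-np.array(hole0)+.05)*s).astype(int);m=np.zeros((200,200),np.uint8);m[r[:,0],r[:,1]]=255
    m=cv2.morphologyEx(m,cv2.MORPH_CLOSE,np.ones((7,7)))
    cs,hi=cv2.findContours(m,cv2.RETR_CCOMP,cv2.CHAIN_APPROX_NONE)
    for c,hh in zip(cs,hi[0]):
        if hh[3]>=0 and cv2.contourArea(c)>300:
            (b,a),rad=cv2.minEnclosingCircle(c);M=cv2.moments(c)
            print('hole',np.round([M['m01']/M['m00']/s+hole0[0]-.05,M['m10']/M['m00']/s+hole0[1]-.05],4),'d',2000*np.sqrt(cv2.contourArea(c)/np.pi)/s,'z',np.median(q[:,2]).round(4))
    print('tongue',R)
E
python3 - <<'E'
from fit import *
z=np.load('pics/cw1.npz');P=z['P'];C=z['C'].astype(int)
tray(P,(.615,.1425))
q,R=rect(P,(.615,.1425),.09,.0505,.058);q=q[q[:,1]>.1];print('bar',R,len(q))
for nm,PP in(('wrist',P),('fixed',np.load('pics/c0.npz')['P'])):
    q=PP[(np.hypot(PP[:,0]-.646,PP[:,1]-.05)<.03)&(PP[:,2]>.04)];print(nm,'union',cv2.minEnclosingCircle((q[:,:2]*1000).astype(np.float32)),'top',np.percentile(q[:,2],[50,98]))
P0=np.load('pics/c0.npz')['P'];A=np.vstack([P,P0])
s=A[(A[:,0]>.63)&(A[:,0]<.70)&(A[:,1]>.1)&(A[:,1]<.25)&(A[:,2]>.07)&(A[:,2]<.22)]
print('stay');
for a in np.arange(.07,.21,.02):
    t=s[(s[:,2]>=a)&(s[:,2]<a+.02)]
    if len(t):print(round(a,2),len(t),t.min(0).round(3),t.max(0).round(3))
# handle
q=P0[(P0[:,0]>.44)&(P0[:,0]<.56)&(P0[:,1]<-.12)&(P0[:,1]>-.36)&(P0[:,2]>.06)&(P0[:,2]<.09)]
print('hook',len(q),cv2.minAreaRect((q[:,:2]*1000).astype(np.float32)),np.percentile(q[:,2],[2,50,98]))
E
```

```text
hole [0.6147 0.1425] d 26.157352701526545 z 0.0335
tongue ((615.1190795898438, 142.82215881347656), (44.25412368774414, 46.09946823120117), 7.1506829261779785)
bar ((633.8463134765625, 149.74008178710938), (99.86853790283203, 179.2152099609375), 22.03255271911621) 1449
wrist union ((643.8599243164062, 57.60657501220703), 23.255592346191406) top [0.36931699 0.39311621]
fixed union ((645.0740356445312, 48.07112121582031), 22.220258712768555) top [0.04948921 0.05473905]
stay
0.07 164 [0.658 0.198 0.07 ] [0.666 0.226 0.09 ]
0.09 180 [0.659 0.193 0.09 ] [0.669 0.221 0.11 ]
0.11 208 [0.657 0.189 0.11 ] [0.667 0.218 0.13 ]
0.13 245 [0.66  0.185 0.13 ] [0.668 0.214 0.15 ]
0.15 351 [0.658 0.182 0.15 ] [0.669 0.211 0.17 ]
0.17 279 [0.661 0.177 0.17 ] [0.669 0.206 0.19 ]
0.19 262 [0.657 0.179 0.19 ] [0.669 0.201 0.199]
hook 586 ((502.7533874511719, -268.7633056640625), (41.968570709228516, 159.93006896972656), 11.942578315734863) [0.0615924  0.0722118  0.07895779]
```

```bash
python3 -m pendant '[-1,-0.006,0.031,0.036,0, -1,-0.005,0.030,0.04,0, -1,0,0,0.04,0, -1,0,0,0.04,0, -1,0,0,0.04,0, -1,0,0,0.04,0, -1,0,0,0.04,0, -1,0,0,0,0, 1,0,0,0,0, 1,0,0,0,0, 1,0,0,0,0, 1,0,0,0,0]' 40
python3 -m pendant '[1,0,0,0,0, 1,0,0,0,0,1,0,0,0,0,1,0,0,-0.02,0,1,0,0,-0.04,0,1,0,0,-0.02,0,1,0,0,0,0]'
```

```text
time: 1.57
tool_pos: [0.6396, 0.0507, 0.0402]
ee_rot: [2.219, 2.218, 0.007]
ft_force: [2.4, -0.3, 1.6]
finger_gap: 0.454
time: 2.15
tool_pos: [0.641, 0.051, 0.1237]
ee_rot: [2.216, 2.216, 0.014]
ft_force: [1.7, 0.7, -1.3]
finger_gap: 0.372
```

Run:
```python
from h import *
p,d=cams.capture('wrist');q,_=cams.capture('side')
cv2.imwrite('pics/g1.png',np.hstack([p[::1,150:500],cv2.resize(q[120:240,240:380],(420,400)) if 0 else cv2.resize(q[100:220,220:340],(400,400))]))
```

```text
(no output)
```

View pics/g1.png

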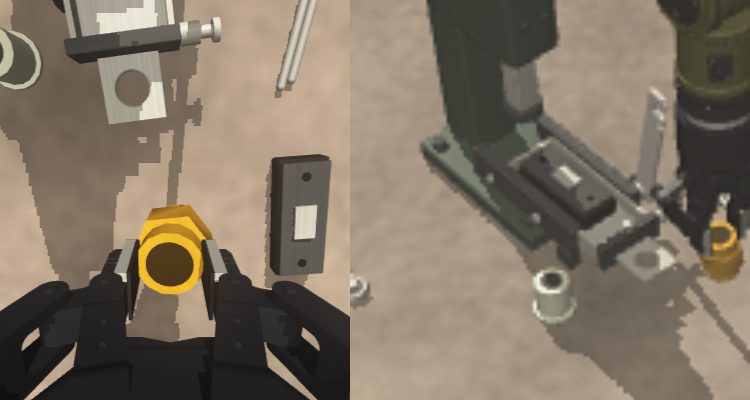

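The union is held by its round end at (170,265) in the left half and clear of the ledge in the right half. The tongue hole shows at (132,88). I'll carry the union toward the robot, clear of the tray's way.

```bash
python3 -m pendant '[1,0,-0.018,0,0,1,0,-0.036,0,0,1,0,-0.036,0,0,1,0,-0.036,0,0,1,0,-0.036,0,0,1,0,-0.018,0,0,1,0,0,0.02,0,1,0,0,0.03,0,1,0,0,0.02,0,1,0,0,0.008,0,1,0,0,0,0,1,0,0,0,0]'
```

```text
time: 3.25
tool_pos: [0.4556, 0.0505, 0.0379]
ee_rot: [-2.22, -2.22, 0.003]
ft_force: [0.3, -1.0, -2.3]
finger_gap: 0.373
```

```bash
python3 -m pendant '[1,0,0,0.002,0,1,0,0,0,0]'; python3 -m pendant '[1,0,0,0.002,0,1,0,0,0,0]'
```

```text
time: 3.42
tool_pos: [0.4557, 0.0505, 0.0376]
ee_rot: [-2.221, -2.221, 0.002]
ft_force: [-4.1, -0.8, 10.2]
finger_gap: 0.375
time: 3.58
tool_pos: [0.4558, 0.0505, 0.0374]
ee_rot: [-2.221, -2.221, 0.001]
ft_force: [-8.8, -1.0, 28.6]
finger_gap: 0.374
```

```bash
python3 -m pendant '[1,0,0,-0.003,0,1,0,0,0,0,-1,0,0,0,0,-1,0,0,0,0,-1,0,0,0,0,-1,0,0,0,0,-1,0,0,-0.03,0,-1,0,0,-0.04,0,-1,0,0,-0.04,0,-1,-0.03,0,-0.025,0,-1,-0.04,0.01,0,0,-1,-0.04,0.01,0,0]'; python3 -m pendant '[-1,-0.04,0.01,0,0,-1,-0.04,0.01,0,0,-1,-0.04,0,0,0,-1,-0.04,0,0,0,-1,0,0,0,0,-1,0,0,0,0]'
python3 - <<'E'
from h import *
m=cams.camera_model('wrist');p,d=cams.capture('wrist')
P,C=cloud('wrist',p,d,m);np.savez('pics/cw2.npz',P=P,C=C)
b=(.40,.62,-.38,-.06);im,h=ortho(P,C,*b,mm=.5,k=3,zmax=.12);cv2.imwrite('pics/ow2.png',grid(im,*b,mm=.5))
s,d=cams.capture('scene');P,C=cloud('scene',s,d);q=P[(np.hypot(P[:,0]-.456,P[:,1]-.05)<.03)&(P[:,2]>.005)&(P[:,2]<.07)];print('union',q.min(0),q.max(0),len(q))
q=P[(np.hypot(P[:,0]-.456,P[:,1]-.05)<.03)&(P[:,2]>.04)&(P[:,2]<.07)];print('top',np.percentile(q[:,2],[10,50,90]))
E
```

```text
time: 4.58
tool_pos: [0.4786, -0.0601, 0.1752]
ee_rot: [2.215, 2.222, 0.005]
ft_force: [1.2, -0.2, -0.1]
finger_gap: 0.999
time: 5.08
tool_pos: [0.4965, -0.2213, 0.1722]
ee_rot: [-2.225, -2.216, 0.0]
ft_force: [-0.1, -0.3, -0.4]
finger_gap: 1.003
union [0.44041003 0.03336458 0.00532593] [0.47995549 0.07325676 0.05428816] 218
top [0.04232784 0.04981521 0.05254578]
```

View pics/ow2.png

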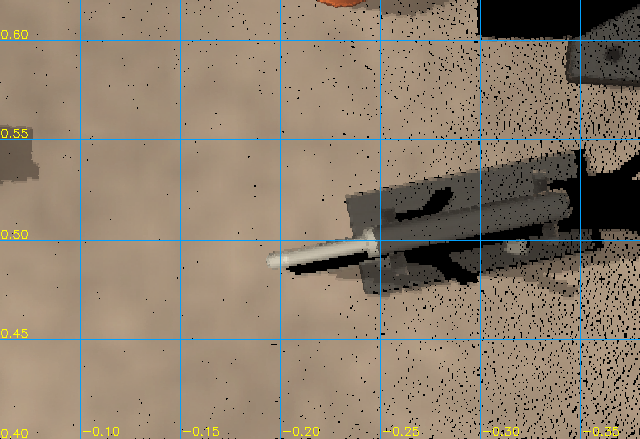

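The union stands upright (top 50 mm, at about (0.457, 0.051)). The top view shows the handle from pixel (375,240) to (570,205), so its centre is near (0.509, −0.296), pointing +y and about 10° towards −x. The tip is at (270,260).

Run:
```python
from h import *
P=np.load('pics/cw2.npz')['P'];u=np.array([-.176,.984]);n=np.array([.984,.176]);c=np.array([.509,-.296])
for z0,z1 in((.071,.083),(.06,.083)):
    w=P[:,:2]-c;q=P[(abs(w@n)<.016)&(abs(w@u)<.13)&(P[:,2]>z0)&(P[:,2]<z1)]
    h=q[((q[:,:2]-c)@u<.045)]
    a=cv2.fitLine((h[:,:2]*1000).astype(np.float32),cv2.DIST_L2,0,.01,.01).ravel();print(a,np.degrees(np.arctan2(-a[0],a[1])),cv2.minAreaRect((h[:,:2]*1000).astype(np.float32)),np.percentile(h[:,2],[5,50,95]))
    t=(q[:,:2]-c)@u;print('extent',t.min(),t.max())
P0=np.load('pics/c0.npz')['P'];w=P0[:,:2]-c;q=P0[(abs(w@n)<.008)&(abs(w@u)<.03)&(P0[:,2]>.05)];print('z fixed cams',np.percentile(q[:,2],[50,90]),len(q))
```

```text
[ 1.7937018e-01 -9.8378164e-01  5.0913864e+02 -2.9544269e+02] -169.66692 ((509.4735412597656, -298.6794738769531), (31.95797348022461, 95.11293029785156), 10.130186080932617) [0.07308416 0.07530391 0.07647528]
extent -0.05025768307412095 0.09343187084982493
[ 1.8384355e-01 -9.8295552e-01  5.0909644e+02 -2.9536594e+02] -169.40628 ((509.4735412597656, -298.6794738769531), (31.95797348022461, 95.11293029785156), 10.130186080932617) [0.06406747 0.0751088  0.07645444]
extent -0.05025768307412095 0.10412449353958075
z fixed cams [0.0729854 0.0771993] 260
```

```bash
python3 -m pendant '[-1,-0.035,0.006,0,0,-1,-0.034,0.006,0,0,-1,0,0,0,-0.09,-1,0,0,0,-0.09,-1,0,0,0.03,0,-1,0,0,0,0,-1,0,0,0,0]'
python3 - <<'E'
from h import *
from scipy.spatial.transform import Rotation as R
o=arm.get_obs();M=R.from_rotvec(o['ee_rot']).as_matrix();print(o['tool_pos'],M.round(3).tolist());print('target delta in tool',M.T@(np.array([.5081,-.2906,.048])-o['tool_pos']))
E
```

```text
time: 5.77
tool_pos: [0.5074, -0.2858, 0.1415]
ee_rot: [-2.007, -2.41, 0.001]
ft_force: [-0.4, 0.1, 0.5]
finger_gap: 0.998
[ 0.50741452 -0.28579005  0.14148605] [[-0.181, 0.983, -0.004], [0.983, 0.181, 0.003], [0.003, -0.004, -1.0]]
target delta in tool [-0.00517137  0.00015335  0.09346914]
```

```bash
python3 -m pendant '[-1,-0.005,0,0.03,0,-1,0,0,0.035,0,-1,0,0,0.02,0,-1,0,0,0.008,0,-1,0,0,0,0,1,0,0,0,0,1,0,0,0,0,1,0,0,0,0,1,0,0,0,0,1,0,0,0,0,1,0,0,0,0]' 60; python3 -m pendant '[1,0,0,-0.02,0,1,0,0,-0.03,0,1,0,0,0,0,1,0,0,0,0]'
```

```text
time: 6.68
tool_pos: [0.5093, -0.2937, 0.0507]
ee_rot: [2.013, 2.412, -0.002]
ft_force: [-0.8, 1.0, 19.0]
finger_gap: 0.15
time: 7.02
tool_pos: [0.5112, -0.2942, 0.1016]
ee_rot: [2.01, 2.409, 0.001]
ft_force: [0.8, -0.4, -1.6]
finger_gap: 0.147
```

Run:
```python
from h import *
m=cams.camera_model('wrist');o=arm.get_obs();p,d=cams.capture('wrist');P,C=cloud('wrist',p,d,m);np.savez('pics/cw3.npz',P=P,C=C);print(o['tool_pos'],o['ee_rot'],o['finger_gap'])
# look for rod/tip points ahead of the tool
T=o['tool_pos'];u=np.array([-.18,.9837]);n=np.array([.9837,.18]);w=P[:,:2]-T[:2]
q=P[(w@u>.03)&(w@u<.13)&(abs(w@n)<.03)&(P[:,2]>.03)];w=q[:,:2]-T[:2]
for a in np.arange(.03,.13,.01):
    k=(w@u>=a)&(w@u<a+.01)
    if k.any():print(round(a,2),k.sum(),(w[k]@n).mean().round(4),q[k,2].min().round(3),q[k,2].max().round(4))
print('extent',(w@u).max())
s,_=cams.capture('side');cv2.imwrite('pics/g2.png',np.hstack([p,cv2.resize(s[230:330,310:440],(520,400))])[:,:1160][:, 100:900])
```

```text
[ 0.51116959 -0.29418255  0.10158758] [2.01032843e+00 2.40871955e+00 1.18331349e-03] 0.14696688574577016
0.03 972 -0.0015 0.057 0.1281
0.04 1048 -0.0009 0.03 0.1278
0.05 585 0.0007 0.112 0.1262
0.06 489 0.0006 0.117 0.1226
0.07 527 0.0005 0.117 0.1232
0.08 551 0.0005 0.117 0.1231
0.09 470 0.0005 0.111 0.1229
0.1 49 0.0004 0.11 0.1141
extent 0.10210985151508425
```

View pics/g2.png

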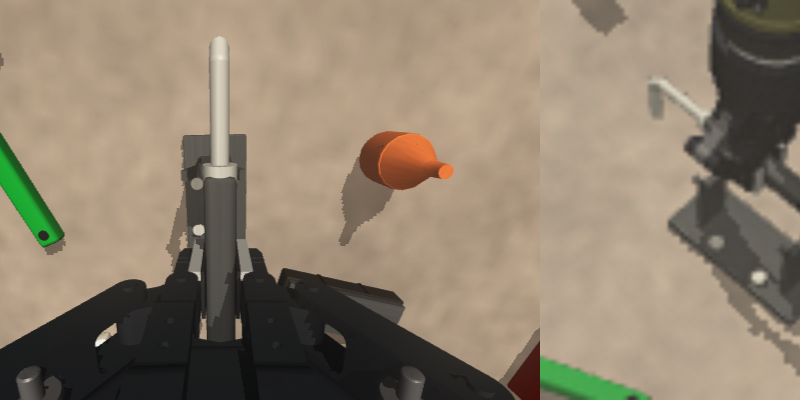

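The hook is held straight in the jaws: handle at (220,250), rod end at (220,45), lifted clear of the rest. Now I'll go above the hole.

```bash
python3 -m pendant '[1,0.016,0.009,0,0,1,0.0316,0.0175,0,0,1,0.0316,0.0175,0,0,1,0.0316,0.0175,0,0,1,0.0316,0.0175,0,0,1,0.0316,0.0175,0,0,1,0.0316,0.0175,0,0,1,0.0316,0.0175,0,0,1,0.0316,0.0175,0,0,1,0.0316,0.0175,0,0,1,0.016,0.009,0,0.05,1,0,0,0,0]'; python3 -m pendant '[1,0,0,0,0,1,0,0,0,0]'
cat > aim.py <<'E'
from fit import *
from scipy.spatial.transform import Rotation as R
m=cams.camera_model('wrist');o=arm.get_obs();p,d=cams.capture('wrist');P,C=cloud('wrist',p,d,m)
M=R.from_rotvec(o['ee_rot']).as_matrix();T=o['tool_pos'];print('tcp',T.round(4),'yaw',np.degrees(np.arctan2(-M[0,0],M[1,0])).round(2),'f',np.round(o['ft_force'],1))
tray(P,(.615,.1425))
u,n=M[:2,0],M[:2,1];w=P[:,:2]-T[:2]
k=(w@u>.06)&(w@u<.115)&(abs(w@n)<.012)&(P[:,2]>T[2]+.004)&(P[:,2]<T[2]+.03);print('rod end',(w[k]@u).max().round(4),'lat',(w[k]@n).mean().round(4),'ztop',np.median(P[k,2]).round(4))
tip=T[:2]+.095*u+.0005*n;print('tip xy',tip.round(4),'hole-tip in tool',(M[:2,:2].T@(np.array([.6147,.1425])-tip)).round(4))
cv2.imwrite('pics/aim_%05.2f.png'%o['time'],p)
E
python3 aim.py; ls pics
```

```text
time: 8.12
tool_pos: [0.6261, 0.0538, 0.0979]
ee_rot: [-2.066, -2.363, -0.0]
ft_force: [0.7, 0.4, -2.2]
finger_gap: 0.149
time: 8.28
tool_pos: [0.6244, 0.0489, 0.0984]
ee_rot: [-2.071, -2.36, 0.004]
ft_force: [0.2, 0.2, -1.3]
finger_gap: 0.155
tcp [0.6244 0.0489 0.0984] yaw 7.47 f [ 0.2  0.2 -1.3]
tongue ((614.97412109375, 143.16932678222656), (46.490291595458984, 46.2470703125), 7.453317165374756)
rod end 0.1019 lat 0.0005 ztop 0.1173
tip xy [0.6125 0.1431] hole-tip in tool [-0.0009  0.0021]
aim_08.28.png
c0.npz
cw1.npz
cw2.npz
cw3.npz
g1.png
g2.png
o0.png
ow1.png
ow2.png
scene0.npy
scene0.png
side0.npy
side0.png
w1.png
```

```bash
python3 -m pendant '[1,-0.001,0.002,0.01,0,1,0,0,0.01,0,1,0,0,0.01,0,1,0,0,0.01,0,1,0,0,0.006,0,1,0,0,0,0,1,0,0,0,0]'; python3 aim.py
python3 - <<'E'
from h import *
p,_=cams.capture('wrist');s,_=cams.capture('side');cv2.imwrite('pics/g3.png',np.hstack([p[0:300,170:470],cv2.resize(s[140:215,240:365],(500,300))]))
E
```

```text
time: 8.92
tool_pos: [0.6272, 0.0486, 0.053]
ee_rot: [-2.072, -2.36, 0.002]
ft_force: [0.2, 0.2, -1.5]
finger_gap: 0.146
tcp [0.6272 0.0486 0.053 ] yaw 7.44 f [ 0.2  0.2 -1.5]
tongue ((614.996337890625, 143.22512817382812), (46.56951141357422, 46.41111755371094), 7.355714321136475)
rod end 0.1018 lat 0.0005 ztop 0.0719
tip xy [0.6154 0.1428] hole-tip in tool [-0.0002 -0.0008]
```

View pics/g3.png

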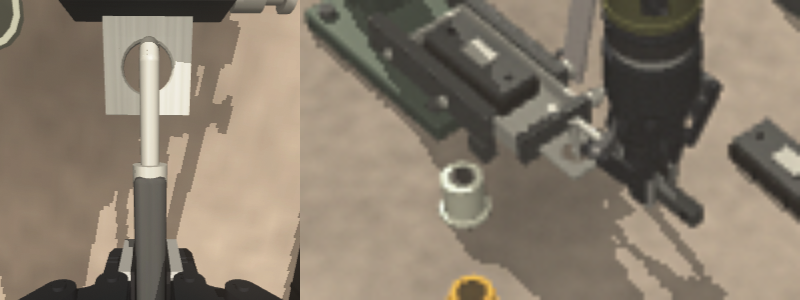

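The tip is inside the hole at (148,45) with the rod over the tongue. I'll pull the tray out along tool −x.

```bash
python3 -m pendant '[1,-0.004,0,0,0,1,-0.007,0,0,0,1,-0.007,0,0,0,1,-0.007,0,0,0,1,-0.007,0,0,0,1,-0.007,0,0,0,1,-0.007,0,0,0,1,-0.007,0,0,0,1,-0.007,0,0,0,1,-0.007,0,0,0,1,-0.007,0,0,0,1,-0.006,0,0,0]';python3 -m pendant '[1,-0.003,0,0,0,1,0,0,0,0]'; python3 -m pendant '[1,-0.005,0,0,0,1,0,0,0,0]';python3 -m pendant '[1,-0.004,0,0,0,1,0,0,0,0]'
```

```text
time: 10.07
tool_pos: [0.6383, -0.0316, 0.0538]
ee_rot: [2.073, 2.361, -0.0]
ft_force: [0.1, 1.8, -0.6]
finger_gap: 0.147
time: 10.23
tool_pos: [0.6385, -0.0351, 0.0535]
ee_rot: [2.073, 2.359, -0.003]
ft_force: [0.5, 0.5, -2.3]
finger_gap: 0.152
time: 10.4
tool_pos: [0.639, -0.0394, 0.0535]
ee_rot: [2.073, 2.361, -0.002]
ft_force: [-0.5, 0.5, -2.0]
finger_gap: 0.152
time: 10.57
tool_pos: [0.6396, -0.0431, 0.0536]
ee_rot: [2.073, 2.361, -0.002]
ft_force: [-0.6, 1.6, -1.5]
finger_gap: 0.153
```

```bash
for i in 1 2; do python3 -m pendant '[1,-0.004,0,0,0,1,0,0,0,0]'|grep -E 'pos|force';done; python3 -m pendant '[1,-0.003,0,0,0,1,0,0,0,0]'|grep -E 'pos|force'
```

```text
tool_pos: [0.6402, -0.0471, 0.0537]
ft_force: [-0.0, 1.0, -1.8]
tool_pos: [0.6408, -0.0512, 0.0538]
ft_force: [-0.4, 0.9, -1.9]
tool_pos: [0.6408, -0.0524, 0.0534]
ft_force: [0.7, 4.0, -3.4]
```

```bash
python3 -m pendant '[1,-0.003,0,0,0,1,0,0,0,0]'|grep -E 'pos|force';python3 -m pendant '[1,-0.002,0,0,0,1,0,0,0,0]'|grep -E 'pos|force|gap'
python3 - <<'E'
from h import *
from fit import rect
m=cams.camera_model('wrist');p,d=cams.capture('wrist');cv2.imwrite('pics/w4.png',p);P,C=cloud('wrist',p,d,m);np.savez('pics/cw4.npz',P=P,C=C)
q,R=rect(P,(.627,.051),.033,.027,.038);print('tongue',R)
E
```

```text
tool_pos: [0.6407, -0.0529, 0.0528]
ft_force: [-0.1, 11.1, -4.3]
tool_pos: [0.6407, -0.0531, 0.0526]
ft_force: [-0.8, 15.0, -5.8]
finger_gap: 0.148
tongue ((626.6128540039062, 49.86225891113281), (44.29182052612305, 43.5075798034668), 7.353677272796631)
```

The stop is reached: pull force rises to 15 N with no more travel, and the tongue has moved 94 mm (18 mm start offset). Now I'll centre the tip in the hole and lift out.

```bash
python3 -m pendant '[1,0.006,0,0,0,1,0.006,0,0,0,1,0.002,0,0,0,1,0,0,0,0]'|grep -E 'pos|force|gap'; python3 -m pendant '[1,0,0,-0.01,0,1,0,0,-0.015,0,1,0,0,-0.02,0,1,0,0,-0.015,0,1,0,0,0,0]'|grep -E 'time|pos|force|gap'
```

```text
tool_pos: [0.6404, -0.0447, 0.0543]
ft_force: [0.3, -0.6, -0.5]
finger_gap: 0.154
time: 12.2
tool_pos: [0.6431, -0.0455, 0.1185]
ft_force: [1.8, 0.1, -0.7]
finger_gap: 0.151
```

Run:
```python
from h import *
from fit import rect
m=cams.camera_model('wrist');o=arm.get_obs();p,d=cams.capture('wrist');P,C=cloud('wrist',p,d,m)
q,R=rect(P,(.627,.051),.033,.027,.038);print('tongue',R)
from scipy.spatial.transform import Rotation as Ro
M=Ro.from_rotvec(o['ee_rot']).as_matrix();T=o['tool_pos'];u,n=M[:2,0],M[:2,1];w=P[:,:2]-T[:2]
print(T,np.degrees(np.arctan2(-M[0,0],M[1,0])))
for a,b in((.06,.075),(.075,.09),(.09,.115)):
    k=(w@u>a)&(w@u<b)&(abs(w@n)<.012)&(P[:,2]>T[2]+.004)&(P[:,2]<T[2]+.03);print('rod',(w[k]@u).max().round(4),'lat',(w[k]@n).mean().round(4),'ztop',np.percentile(P[k,2],90).round(4))
```

```text
tongue ((627.2168579101562, 51.58976745605469), (46.223045349121094, 46.3768424987793), 7.3320088386535645)
[ 0.64305436 -0.04547352  0.11852768] 7.404401378534679
rod 0.0749 lat 0.0004 ztop 0.1386
rod 0.09 lat 0.0003 ztop 0.1386
rod 0.102 lat 0.0003 ztop 0.138
```

```bash
python3 -m pendant '[1,-0.0143,-0.0103,0,0,1,-0.0286,-0.0206,0,0,1,-0.0286,-0.0206,0,0,1,-0.0286,-0.0206,0,0,1,-0.0286,-0.0206,0,0,1,-0.0286,-0.0206,0,0,1,-0.0286,-0.0206,0,0,1,-0.0286,-0.0206,0,0,1,-0.0143,-0.0103,0,-0.05,1,0,0,0,0,1,0,0,0,0]'
cat > back.py <<'E'
from h import *
from scipy.spatial.transform import Rotation as R
o=arm.get_obs();M=R.from_rotvec(o['ee_rot']).as_matrix();T=o['tool_pos'];print(T,'yaw',np.degrees(np.arctan2(-M[0,0],M[1,0])));print('delta tool',(M.T@(np.array([.5096,-.2938,.0507])-T)).round(4))
E
python3 back.py
```

```text
time: 13.17
tool_pos: [0.5051, -0.2935, 0.113]
ee_rot: [-2.016, -2.408, -0.0]
ft_force: [0.2, 0.1, -1.6]
finger_gap: 0.153
[ 0.50511054 -0.29349618  0.11296425] yaw 10.13129970734626
delta tool [-0.0012  0.0044  0.0623]
```

```bash
python3 -m pendant '[1,-0.001,0.004,0.01,0,1,0,0,0.015,0,1,0,0,0,0,1,0,0,0,0]'|grep force; python3 back.py
python3 - <<'E'
from h import *
p,_=cams.capture('wrist');cv2.imwrite('pics/g4.png',p[0:400,120:520])
E
```

```text
ft_force: [-1.0, -0.5, -1.3]
[ 0.50995116 -0.29115027  0.08723024] yaw 10.411232190730516
delta tool [-0.0026 -0.0007  0.0365]
```

View pics/g4.png

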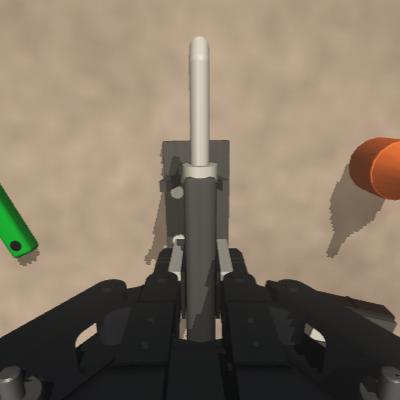

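The handle at (202,260) lies above the rest's base, centred between the uprights. I'll lower it into the seats.

```bash
python3 -m pendant '[1,-0.002,-0.0005,0.01,0,1,0,0,0.01,0,1,0,0,0.008,0,1,0,0,0.005,0,1,0,0,0.002,0,1,0,0,0,0]'|grep -E 'pos|force'; python3 back.py;  python3 -m pendant '[1,0,0,0.001,0,1,0,0,0,0]'|grep -E 'pos|force'
```

```text
tool_pos: [0.5096, -0.2947, 0.0529]
ft_force: [-1.2, 0.4, -1.8]
[ 0.50956032 -0.29471014  0.05287386] yaw 10.309959850222189
delta tool [0.0009 0.0002 0.0022]
tool_pos: [0.5099, -0.2951, 0.0529]
ft_force: [-1.6, -0.1, -1.2]
```

```bash
python3 -m pendant '[1,0,0,0.002,0,1,0,0,0,0]'|grep -E 'pos|force';python3 -m pendant '[1,0,0,0.0015,0,1,0,0,0,0]'|grep -E 'pos|force'
```

```text
tool_pos: [0.5095, -0.2953, 0.0509]
ft_force: [-3.5, -0.1, 0.4]
tool_pos: [0.5095, -0.2954, 0.0508]
ft_force: [-5.9, 0.5, 9.6]
```

```bash
python3 -m pendant '[1,0,0,-0.001,0,-1,0,0,0,0,-1,0,0,0,0,-1,0,0,0,0,-1,0,0,0,0,-1,0,0,0,0,-1,0,0,-0.03,0,-1,0,0,-0.04,0,-1,0,0,-0.04,0,-1,0,0,-0.04,0,-1,0,0,0,0.05,-1,0,0,0,0]'
python3 - <<'E'
from h import *
m=cams.camera_model('wrist');o=arm.get_obs();p,d=cams.capture('wrist');P,C=cloud('wrist',p,d,m);print(o['tool_pos'],o['ee_rot'])
u=np.array([-.179,.984]);n=np.array([.984,.179]);c=np.array([.509,-.296]);w=P[:,:2]-c
q=P[(abs(w@n)<.012)&(abs(w@u)<.13)&(P[:,2]>.06)&(P[:,2]<.09)];t=(q[:,:2]-c)@u
print('extent',t.min(),t.max(),'handle top',np.percentile(q[abs(t)<.04,2],[10,50,90]),'rod top',np.percentile(q[(t>.06)&(t<.1),2],[10,50,90]),'lat',((q[:,:2]-c)@n).mean(),((q[t>.06][:,:2]-c)@n).mean())
E
```

```text
time: 15.55
tool_pos: [0.5125, -0.2962, 0.2038]
ee_rot: [2.069, 2.355, 0.003]
ft_force: [-0.3, 0.2, -0.1]
finger_gap: 1.003
[ 0.51250233 -0.29622661  0.20376851] [2.06873442 2.35477582 0.00253135]
extent -0.051141154956118144 0.10220399487682844 handle top [0.0735564  0.07528397 0.07629351] rod top [0.06684723 0.06966525 0.07091208] lat 0.0011964742152270197 0.00040350697187190737
```

The hook lies in its rest as before (handle top 75–76 mm, same extents). Next, above and behind the stay with the fingers shut.

```bash
python3 -m pendant '[1,0,0,-0.04,0,1,0,0,-0.04,0,1,0.036,0.0155,0,0,1,0.036,0.0155,0,0,1,0.036,0.0155,0,0,1,0.036,0.0155,0,0,1,0.036,0.0155,0,0,1,0.036,0.0155,0,0,1,0.036,0.0155,0,0,1,0.036,0.0155,0,0,1,0.036,0.0155,0,0,1,0.036,0.0155,0,0]';python3 -m pendant '[1,0.036,0.0155,0,0,1,0.036,0.0155,0,0,1,0.036,0.0155,0,0,1,0.02,0.008,0,0,1,0,0,0,0,1,0,0,0,0]'
cat > st.py <<'E'
from h import *
from scipy.spatial.transform import Rotation as R
o=arm.get_obs();M=R.from_rotvec(o['ee_rot']).as_matrix();T=o['tool_pos'];a=np.radians(7.4)
xp=np.array([-np.sin(a),np.cos(a)]);yp=np.array([-np.cos(a),-np.sin(a)]);W=np.array([.6618,.2170])
w=T[:2]-W;print('press X,Y,Z mm',(w@xp*1e3-112).round(1),(w@yp*1e3-55.5).round(1),(T[2]*1e3).round(1),'yaw',np.degrees(np.arctan2(-M[0,0],M[1,0])).round(2),'f press',np.round([o['ft_force'][:2]@xp,o['ft_force'][:2]@yp,o['ft_force'][2]],1),o['time'])
E
python3 st.py
```

```text
time: 16.6
tool_pos: [0.6165, 0.0839, 0.2779]
ee_rot: [-2.069, -2.36, 0.005]
ft_force: [1.8, -0.6, 0.7]
finger_gap: 0.001
time: 17.1
tool_pos: [0.6539, 0.2172, 0.2772]
ee_rot: [-2.067, -2.363, 0.007]
ft_force: [-0.0, -0.7, 0.4]
finger_gap: -0.003
press X,Y,Z mm -110.8 -47.7 277.2 yaw 7.64 f press [-0.7  0.1  0.4] 17.1
```

```bash
python3 -m pendant '[1,0.014,0.010,0,0,1,0,0,0,0,1,0,0,0,0]'>/dev/null; python3 st.py
python3 - <<'E'
from h import *
s,d=cams.capture('scene');q,d2=cams.capture('side')
cv2.imwrite('pics/g5.png',np.hstack([cv2.resize(s[120:330,340:540],(400,420)),cv2.resize(q[20:230,200:380],(360,420))]))
P=np.vstack([cloud('scene',s,d)[0],cloud('side',q,d2)[0]])
a=np.radians(7.4);xp=np.array([-np.sin(a),np.cos(a)]);yp=np.array([-np.cos(a),-np.sin(a)]);w=P[:,:2]-[.6618,.2170]
X=w@xp*1e3-112;Y=w@yp*1e3-55.5;Z=P[:,2]*1e3
for z in range(70,200,20):
    k=(Z>z)&(Z<z+10)&(abs(Y+55)<12)&(X<-60)&(X>-220)
    if k.any():print(z,k.sum(),'X',np.percentile(X[k],[3,97]).round(1),'Y',np.percentile(Y[k],[10,50,90]).round(1))
E
```

```text
press X,Y,Z mm -99.3 -57.9 279.2 yaw 7.43 f press [1.  0.8 0.7] 17.35
70 42 X [-132.1 -103.5] Y [-57.5 -55.4 -53.1]
90 42 X [-134.1 -108.6] Y [-57.3 -55.8 -53.9]
110 44 X [-134.6 -111.2] Y [-57.7 -55.4 -53.9]
130 43 X [-140.3 -116.6] Y [-57.1 -55.2 -53.1]
150 46 X [-143.3 -118.9] Y [-57.1 -55.4 -52.8]
170 20 X [-147.7 -123.4] Y [-57.3 -55.3 -52.8]
190 40 X [-147.8 -128.1] Y [-57.3 -55.1 -50.3]
```

View pics/g5.png

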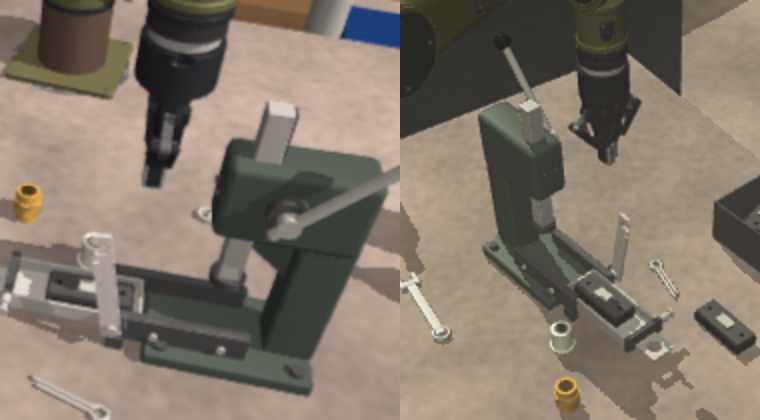

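The shut gripper stands over the gap between the press head and the raised stay (left half, stay at (103,285); gripper at (155,170)), with clear room. The tray is out and the union and bush are standing. I'll descend and swing the stay down.

```bash
python3 -m pendant '[1,0,0,0.035,0,1,0,0,0.035,0,1,0,0,0.03,0,1,0,0,0.007,0,1,0,0,0,0]'>/dev/null; python3 st.py; python3 -m pendant '[1,-0.006,0,0.003,0,1,-0.005,0,0.003,0,1,-0.012,0,0.002,0,1,-0.012,0,0.002,0,1,-0.011,0,0.004,0,1,-0.011,0,0.004,0,1,-0.010,0,0.006,0,1,-0.010,0,0.007,0,1,0,0,0,0]'|grep force; python3 st.py
```

```text
press X,Y,Z mm -99.6 -55.8 170.6 yaw 7.39 f press [-0.2  0.9 -1.1] 17.8667
ft_force: [0.3, -0.1, -0.7]
press X,Y,Z mm -178.0 -57.2 140.2 yaw 7.3 f press [-0.1 -0.3 -0.7] 18.6167
```

```bash
python3 -m pendant '[1,-0.0085,0,0.008,0,1,-0.0085,0,0.008,0,1,-0.007,0,0.010,0,1,-0.007,0,0.010,0,1,-0.005,0,0.011,0,1,-0.004,0,0.011,0,1,-0.003,0,0.008,0,1,-0.001,0,0.008,0,1,0,0,0,0]'|grep force; python3 st.py
```

```text
ft_force: [-0.2, -0.3, -0.5]
press X,Y,Z mm -219.3 -57.0 65.8 yaw 7.44 f press [-0.2  0.2 -0.5] 19.3667
```

Nearly level. I'll press down in small steps while watching the force.

```bash
for i in 1 2 3 ; do python3 -m pendant '[1,0,0,0.002,0,1,0,0,0,0]'>/dev/null; python3 st.py;done; python3 -m pendant '[1,0,0,0.001,0,1,0,0,0,0]'>/dev/null; python3 st.py
```

```text
press X,Y,Z mm -218.8 -58.6 66.2 yaw 7.47 f press [ 0.3  0.1 -0.3] 19.5333
press X,Y,Z mm -218.8 -58.8 64.6 yaw 7.47 f press [ 0.3 -1.1  0.7] 19.7
press X,Y,Z mm -219.0 -58.6 62.3 yaw 7.46 f press [ 0.3  0.2 -0.8] 19.8667
press X,Y,Z mm -219.1 -58.4 61.2 yaw 7.45 f press [0.6 0.2 1. ] 20.0333
```

```bash
for i in 1 2 3 4; do python3 -m pendant '[1,0,0,0.001,0,1,0,0,0,0]'>/dev/null; python3 st.py;done
```

```text
press X,Y,Z mm -219.1 -58.4 60.1 yaw 7.45 f press [ 0.2 -0.3 -0.4] 20.2
press X,Y,Z mm -219.1 -58.4 59.1 yaw 7.45 f press [-0.3  0.3  0.4] 20.3667
press X,Y,Z mm -219.1 -58.4 58.1 yaw 7.45 f press [ 0.  -0.3 -0.4] 20.5333
press X,Y,Z mm -219.1 -58.4 57.8 yaw 7.45 f press [-0.5  1.   2.9] 20.7
```

```bash
for i in 1 2; do python3 -m pendant '[1,0,0,0.001,0,1,0,0,0,0]'>/dev/null; python3 st.py;done
```

```text
press X,Y,Z mm -219.1 -58.5 57.6 yaw 7.45 f press [-1.1  2.4  7. ] 20.8667
press X,Y,Z mm -219.2 -58.5 57.5 yaw 7.45 f press [ 0.4  5.  11. ] 21.0333
```

Firm stop at z = 57.5 mm, which matches the upper edge of a level strap (58 mm). I'll lift off and check.

```bash
python3 -m pendant '[1,0,0,-0.01,0,1,0,0,-0.03,0,1,0,0,-0.04,0,1,-0.01,0,-0.04,0,1,-0.02,-0.02,-0.03,0,1,-0.02,-0.03,-0.02,0,1,-0.02,-0.03,0,0,1,0,0,0,0,1,0,0,0,0]'
python3 - <<'E'
from h import *
from fit import rect
m=cams.camera_model('wrist');p,d=cams.capture('wrist');A=cloud('wrist',p,d,m);np.savez('pics/cw5.npz',P=A[0])
s,ds=cams.capture('scene');q,dq=cams.capture('side');B=cloud('scene',s,ds);D=cloud('side',q,dq)
cv2.imwrite('pics/f1.png',np.hstack([cv2.resize(p[:, 60:580],(416,320)),cv2.resize(s[200:320,310:450],(374,320))]))
cv2.imwrite('pics/f2.png',np.hstack([s[120:400,180:580],q[80:360,200:600]]))
a=np.radians(7.4);xp=np.array([-np.sin(a),np.cos(a)]);yp=np.array([-np.cos(a),-np.sin(a)])
for nm,(P,C) in(('wrist',A),('fixed',(np.vstack([B[0],D[0]]),0))):
    w=P[:,:2]-[.6618,.2170];X=w@xp*1e3-112;Y=w@yp*1e3-55.5;Z=P[:,2]*1e3
    for x in range(-264,-90,12):
        k=(X>x)&(X<x+12)&(abs(Y+55.5)<4)&(Z>35)&(Z<90)
        if k.sum()>3:print(nm,x,k.sum(),'top',np.percentile(Z[k],[50,95]).round(1))
print('tongue',rect(A[0],(.627,.051),.033,.027,.038)[1])
P=np.vstack([B[0],D[0]])
for n,x,y,h in(('union',.457,.051,.05),('bush',.517,.167,.042),('plug',.637,-.235,.07)):
    k=(np.hypot(P[:,0]-x,P[:,1]-y)<.03)&(P[:,2]>.004)&(P[:,2]<.1);print(n,np.round([P[k].min(0),P[k].max(0)],3).tolist())
E
```

```text
time: 21.78
tool_pos: [0.6068, 0.0302, 0.2261]
ee_rot: [-2.075, -2.359, -0.0]
ft_force: [1.4, -0.8, 0.2]
finger_gap: -0.003
wrist -264 86 top [56.3 58.3]
wrist -252 97 top [56.8 58.3]
wrist -240 100 top [56.9 58.5]
wrist -228 109 top [56.5 58.3]
wrist -216 127 top [56.6 58.3]
wrist -204 128 top [56.6 58.3]
wrist -192 131 top [56.4 58.5]
wrist -180 135 top [56.4 58.5]
wrist -168 144 top [56.3 58.6]
wrist -156 142 top [56.3 58.5]
wrist -144 150 top [56.4 58.7]
wrist -132 157 top [56.5 58.7]
wrist -120 65 top [56.1 58.8]
fixed -264 34 top [49.  59.5]
fixed -252 31 top [54.7 58.7]
fixed -240 40 top [52.5 59.2]
fixed -228 43 top [50.4 59.5]
fixed -216 47 top [49.7 60.2]
fixed -204 51 top [49.  59.7]
fixed -192 48 top [50.1 58.7]
fixed -180 51 top [51.7 59.2]
fixed -168 54 top [47.8 60. ]
fixed -156 48 top [49.7 59.5]
fixed -144 50 top [48.2 58.9]
fixed -132 50 top [49.2 59.4]
fixed -120 35 top [54.4 59.7]
fixed -108 32 top [54.6 59.5]
fixed -96 9 top [54.2 56.8]
tongue ((626.950439453125, 50.370391845703125), (43.906837463378906, 43.965023040771484), 7.269575119018555)
union [[0.433, 0.027, 0.005], [0.48, 0.073, 0.054]]
bush [[0.497, 0.143, 0.004], [0.543, 0.189, 0.048]]
plug [[0.616, -0.258, 0.004], [0.66, -0.207, 0.073]]
```

View pics/f1.png

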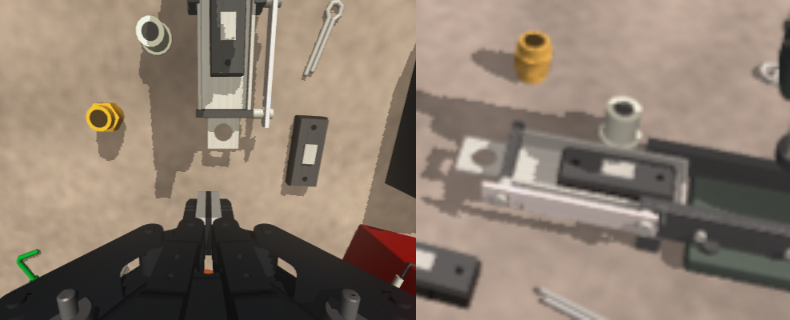

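View pics/f2.png

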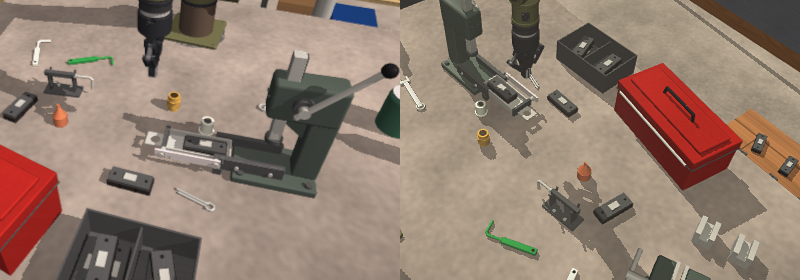

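The stay lies level along its whole length, with its upper edge at 58 mm, over the bolt at (265,115) in the wrist view. The tray is fully out, the union, bush and plug are upright, and the hook is in its rest at (65,80). The arm is clear, so I'll hand in.

```bash
python3 -c "
from bench import arm
print(arm.finish_job())"
```

```text
the job is handed in; nothing more can be done
None
```

The tray is drawn fully out and locked by the stay, and the job is handed in at about 22 s of the 69 s allowed. The hand-in gives no verdict.

**What I did**
- **Union:** it stood in the tray's way. I moved it aside to about (0.457, 0.051) and left it standing upright.
- **Tray:** I took the hook from its rest, hooked it into the finger hole and drew the tray to its stop. The pull rose to 15 N with no further travel.
- **Hook:** I lifted it out of the hole and laid it back in its rest before working on the stay.
- **Stay:** I swung it down with the shut fingers until it stopped firmly at 11 N, with the fingertips at 57.5 mm.

**Last checks**
- **Stay:** its upper edge reads 58 to 59 mm along the whole length, so it is level over the bolt.
- **Tray:** its tongue has moved about 93 mm; the tray stood about 18 mm out at the start. Three readings of the tongue's place after the pull differed by up to 1.7 mm, which is within measuring error and inside the stay's 4 mm tolerance.
- **Hook:** its handle top reads 75 to 76 mm and its ends are within about 2 mm of where they were at the start.
- **Other things:** the union, bush and plug are standing, and I saw nothing else moved in the last pictures.

**What did not go as planned**
- **Union grip:** two rows were cut short by the speed limit, so I gripped the union about 14 mm higher than planned. It held.
- **Union set-down:** I pressed the union onto the ledge with about 29 N for a moment before letting go.

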